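Stand the washed bearing end cover in the drain rack

ROBOT

A 6-joint arm with a two-finger parallel gripper is mounted at the origin on the work surface. World frame = base frame: x ahead of the robot, y to its left, z up, the work surface at z = 0. Lengths are in m, angles in degrees, forces in N, time in s.
With the tool pointing down it reaches from about 0.25 to 0.725 m from the base axis. Payload 9.7 kg.
Tool frame: the origin (TCP) lies between the finger pads; the fingertips stand 19 mm ahead of it and the grasp point (between the pads) is the TCP; z points along the fingers, y is the line along which they close (so a half turn about z gives the same grasp; the last joint's range is limited). The gripper opens to 85 mm and grips with 20 to 120 N. Pads are 22 mm wide; open, the fingers measure 114 mm over their backs; the gripper's body (76 mm by 85 mm) begins 54 mm behind the grasp point. The pads swing forward as they close: fully open they stand 13 mm farther back than shut.
Start: joints at [68.239, 4.979, 10.078, 95.1, 0, 90], TCP at [0.204, 0.511, 0.25] pointing down, gripper open.
Joint ranges: [-179.16, 179.16], [-48.56, 103.87], [-65.8, 70.77], [-126.05, 130.52], [-82.76, 87.17], [-180, 180]. Speed limits (degrees/s): [127.2, 127.2, 147.25, 180, 180, 180].

INTERFACE

Orientations are given as [roll, pitch, yaw] about the fixed x, y, z axes, in that order (R = Rz(yaw) Ry(pitch) Rx(roll)).
In Python, from workcell import bot gives the robot as it stands. The module is installed in compiled form; this text tells all that it offers.
- The arm moves only by the shell command python3 -m crank 'ROWS' [OPENING] [FORCE]. ROWS is JSON, a list that holds one entry, the list of rows, each a list of 6 numbers: the shift along the world's x, y, z as a fraction of full scale, then the turn, a rotation vector about the world's x, y, z as a fraction of full scale. In form: [[[x, y, z, wx, wy, wz], ...]]. A call has 1 to 20 rows; each row shifts and turns the commanded pose from where the row before left it; what a row does not reach is not made up. Full scale, the value 1, is 20 mm for a shift and 0.12 rad for a turn. A row lasts 1/12 s, in which the tool goes at most 41.7 mm and 7.16 degrees, less where a joint would pass 70% of its speed; a pose out of reach is approached as far as the arm can. A call with a number of a shift or a turn outside -1 to 1 is refused whole. A call with a gripper value outside its range is refused whole. OPENING is the opening, from 0 (shut) to 1 (fully open), set as the call begins (- or left out, the last holds). The fingers move at their own pace and stop on an object; FORCE is the grip in N (left out, the last holds). Time passes only in rows, so rows that do not move let the fingers close. It gives the time, the measured TCP pose, the force, the opening and the grip force at its end, in the units of the state.
- bot.get_obs(): the state, without advancing time (a new reading comes with each control period).
- bot.camera(name): name is "side" or "top" or "wrist"; returns the picture (420x560x3 uint8, red, green, blue); there is no depth.
- bot.camera_model(name): a dict with "vertical_fov" (degrees; the focal length in pixels is half the picture's height over the tangent of half this angle, whatever the lens; pixels are square), "cx", "cy" (the principal point, pixels), "R" (3x3) and "t" (3): a world point X has camera coordinates R X + t. Camera axes: x right, y down, z forward; pixel columns grow to the right and rows downward; lengths in m; the calibration is good to about 2 mm. The wrist camera is an equidistant fisheye: a pixel r from the principal point sees the ray r / f radians off the axis. A picture is of the moment at which its call begins: read the wrist's pose just before it. camera_model takes no time and is no camera call; for the wrist camera it gives the pose at the moment of the call.
- bot.job_done(): hands the job in; it is judged then, once.
The state is a dict: "time": time; "q": joint angles; "qd": joint speeds; "joint_efforts": joint torques, N m; "ee_pos": TCP position; "tcp_rot": TCP orientation; "wrist_force": force on the tool from outside, world axes, zero at the start; "torque": the same for the moment, N m; "opening": finger opening in m; "grasp_force": force on a finger pad.
Only numpy, scipy, OpenCV 4.12 (cv2) and the standard library are available. Lean on these libraries where they do the work, as an engineer would, in place of code of your own. Each camera call takes 0.05 s, during which the arm holds its last target. There are 200 camera calls.

TASK

Lift the blank bearing end cover out of the draining pan and stand it on edge, resting on both rails, in a free slot of the drain rack. Set it down gently, do not drop it in, and leave all the other parts where they are.

Things in the scene. Friction and masses are not known exactly. Their poses are not given: they have to be found in the camera images.
- cover: Blank bearing end cover to be moved: a plain steel disc, 100 mm in diameter, 8 mm thick, 0.3 to 0.65 kg, no centre hole, four small bolt holes drawn on its faces; too wide to grip across. Origin at the middle of the disc, z is its axis. It starts flat on the pan's drain plate, in the left or right half of the pan. It is oily: friction on the pan about 0.2.
- pan: Sheet-metal draining pan, fixed, open on top, 250 mm wide inside (y). Origin under it on the bench; x points to its upright back wall (inner face at x = +90 mm), -x to its sloping front, z up. All rims are 64 mm above the bench, sheet 4 mm thick. The slotted drain plate inside, its top 12 mm above the bench, runs from the back wall to x = -63 mm.
- pan_gutter (a point): Middle of the gutter's floor, at the foot of the sloping front (pan x = -74 mm, 4 mm above the bench). The gutter runs along y between the slope's foot and the drain plate's edge, 11 mm wide, 8 mm deep below the plate. A cover pushed towards -x rides up the slope; when its rear edge passes the plate's edge it drops into the gutter and the cover stays lying on the slope.
- pan_lip (a point): Middle of the free lip at the top of the sloping front (pan x = -106 mm, 64 mm above the bench). The front rises from the gutter at 62 degrees to the horizontal, 68 mm along the slope; nothing stands under or before the lip. A cover lying on the slope with its lower edge in the gutter stands out about 32 mm past the lip.
- rack: Steel-rod drain rack, fixed. Origin under its middle on the bench; x along the row of four slots, z up. Two rails (10 mm rod) along x at y = +-32 mm, tops 22 mm high. Each slot lies between two hairpins (8 mm rod, tops 74 mm high, legs at y = +-32 mm), 16 mm clear along x. A cover in a slot faces +-x, its centre 62 mm and top 112 mm above the bench, and may lean a little on a hairpin.
- rack_slot0 (a point): Centre of a cover standing in the first slot (rack x = -75 mm, 62 mm above the bench): free.
- rack_slot1 (a point): The same for the second slot (rack x = -25 mm): free.
- cover_b: Another, equal cover standing in the rack's third slot (rack x = +25 mm); origin at the middle of the disc, z its axis. Stays there.
- cover_c: Another, equal cover standing in the rack's fourth slot (rack x = +75 mm); origin at the middle of the disc, z its axis. Stays there.
- bearing: Ball bearing, 62 mm outside, 30 mm bore, 16 mm high, lying on the drain plate in the other half of the pan. Origin under its centre. Stays there.
- spacer: Steel hub spacer ring, 44 mm outside, 32 mm bore, 20 mm high, standing on the bearing. Origin under its centre. Stays there.
- seal_a: Grey rubber dust seal ring, 56 mm outside, 10 mm high, on the bench. Origin under its centre. Stays there.
- seal_b: Grey rubber dust seal ring, the same, on the bench. Origin under its centre. Stays there.
- axle: Chrome roller axle, 25 mm thick, 290 mm long, lying along its own x near the back of the bench. Origin under its middle. Stays there.
- wrench: Wrench lying on the bench at the right, along its own x. Stays there.

How it is judged (in metres and radians):
At the end, for the whole second after the job is handed in: The cover stands at rest on edge in a slot of the rack, on both rails: its axis within 0.3 rad of the rack's x axis, its centre within 12 mm of the rack's middle line and 52 to 69 mm above the bench (z of cover in the frame of rack between 0.052 and 0.069 m and y of cover in the frame of rack between -0.012 and 0.012 m and x of cover in the frame of rack between -0.1 and 0.1 m and angle between the z axis of cover and the x axis of rack, either way round below 0.3 rad and linear speed of cover below 0.02 m/s and angular speed of cover below 0.2 rad/s); the robot touches nothing.
It fails at once if the cover was rammed into the rack (over 40 N between them) (contact force between cover and rack above 40 N).
It fails at once if the cover was dropped at the rack (let go and falling faster than 0.4 m/s, a fall of about 10 mm) (horizontal distance between cover and rack below 0.12 m and contact force between the fingers and cover below 0.5 N and linear speed of cover above 0.4 m/s).
It fails at once if one of the other parts was moved by more than 30 mm (distance of any of cover_b, cover_c, bearing, spacer, seal_a, seal_b, axle, wrench from where it was at the start of the episode above 0.03 m).
It also fails if it takes over 59 s, if anything falls off the work surface, if the arm or the gripper's body presses on something with over 40 N, if the wrist force passes 120 N, or if a joint passes its speed limit or range.

## Working session

There is one attempt and no reset: what is moved stays moved. The work goes in short steps, Python scripts to look and compute and a shell command to move; the robot and the scene stay as the last step left them, time stands still between calls to the robot, and variables do not carry over. Pictures are saved under pics/ and viewed, at most 10 in all, crops included, and the job is handed in when it is done.

```bash
mkdir -p pics; python3 - <<'E'
from workcell import bot
import cv2,numpy as np
o=bot.get_obs();print({k:np.round(v,3) for k,v in o.items()})
for n in("top","side","wrist"):
    m=bot.camera_model(n);print(n,m)
    cv2.imwrite(f"pics/{n}0.png",bot.camera(n)[:,:,::-1])
E
```

```text
{'time': np.float64(0.0), 'q': array([6.8238e+01, 5.0110e+00, 1.0035e+01, 9.5100e+01, 1.0000e-03,
       9.0000e+01]), 'qd': array([-0.062, -0.008, -0.058, -0.047,  0.048,  0.028]), 'joint_efforts': array([ 3.0000e-03, -5.2038e+01,  4.6481e+01,  1.6000e-02,  0.0000e+00,
        0.0000e+00]), 'ee_pos': array([0.204, 0.511, 0.25 ]), 'tcp_rot': array([-1.79924e+02, -1.00000e-03,  1.58237e+02]), 'wrist_force': array([ 0.684, -0.509,  0.074]), 'torque': array([-0.04 ,  0.016,  0.004]), 'grasp_force': np.float64(0.0), 'opening': np.float64(0.085)}
top {'vertical_fov': 47.0133067803408, 'cx': 282.4465195135244, 'cy': 211.64000851081775, 'R': array([[-0.01978855, -0.99976069, -0.00932558],
       [-0.99879789,  0.02018616, -0.0446687 ],
       [ 0.04484626,  0.00843044, -0.99895833]]), 't': array([-0.04141829,  0.61378102,  1.18870615])}
side {'vertical_fov': 47.117044129135095, 'cx': 279.90836983647523, 'cy': 204.5918243026876, 'R': array([[ 0.73766095, -0.67512428, -0.00797013],
       [-0.48020346, -0.5163134 , -0.70910162],
       [ 0.47461664,  0.52690386, -0.70506125]]), 't': array([-0.48627966,  0.32839476,  1.28756612])}
wrist {'vertical_fov': 65.70646984690485, 'cx': 278.6266191263558, 'cy': 210.53782470541523, 'R': array([[ 0.3707739 ,  0.92872247, -0.00113176],
       [ 0.89081077, -0.35529325,  0.28323643],
       [ 0.26264593, -0.10602486, -0.95904945]]), 't': array([-0.54943164, -0.03718058,  0.37821453])}
```

View pics/top0.png

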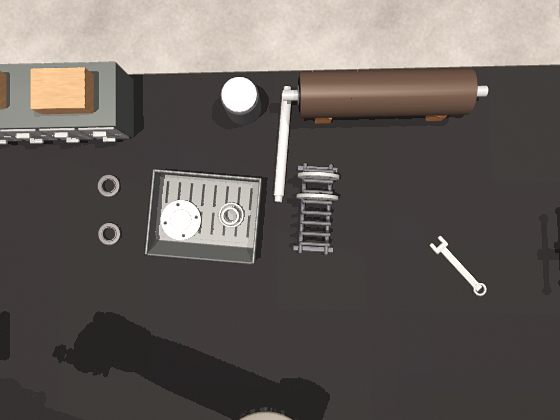

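View pics/side0.png

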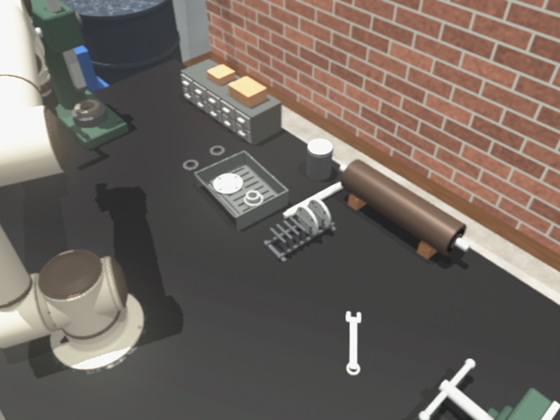

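The top view shows the pan at about (205,216), with the cover in its left half at (181,219) and the bearing with its spacer at (231,215). The sloping front faces the robot, at the bottom of the picture. The rack is at about (316,210), with its free slots on the near side. The side view agrees. I'll zoom in to pick features.

```bash
cat > h.py <<'E'
import numpy as np,cv2
from workcell import bot
def ray(m,u,v,fish=False):
    f=210/np.tan(np.radians(m["vertical_fov"]/2));a=np.array([u-m["cx"],v-m["cy"]])/f
    r=np.hypot(*a)
    d=np.array([*(a/r*np.sin(r)),np.cos(r)]) if fish else np.array([*a,1.])
    return -m["R"].T@m["t"],m["R"].T@d
def onz(m,u,v,z,fish=False):
    c,d=ray(m,u,v,fish);return c+d*(z-c[2])/d[2]
def proj(m,X,fish=False):
    f=210/np.tan(np.radians(m["vertical_fov"]/2));p=m["R"]@np.array(X)+m["t"]
    s=f/p[2]
    if fish: h=np.hypot(p[0],p[1]);s=f*np.arctan2(h,p[2])/h
    return m["cx"]+s*p[0],m["cy"]+s*p[1]
E
python3 - <<'E'
from h import *
m=bot.camera_model("top");im=cv2.imread("pics/top0.png")
c=im[155:270,140:345];cv2.imwrite("pics/crop.png",cv2.resize(c,None,fx=3.9,fy=3.9,interpolation=cv2.INTER_CUBIC))
g=im.min(2);w=(g>215).astype(np.uint8)
n,l,s,ce=cv2.connectedComponentsWithStats(w)
for i in range(1,n):
    if s[i,4]>60 and 140<ce[i][0]<345 and ce[i][1]>150: print(s[i],ce[i],onz(m,*ce[i],.02))
E
```

```text
[274 101  14 100 725] [281.33241379 152.4       ] [ 0.76024111 -0.05388727  0.02      ]
[305 172  27   4  74] [318.06756757 173.40540541] [ 0.70579101 -0.14407788  0.02      ]
[305 194  26   4  65] [317.8        195.13846154] [ 0.65170383 -0.14216612  0.02      ]
[ 161  200   40   41 1204] [180.16611296 219.6320598 ] [0.59783053 0.20023608 0.02      ]
[219 203  24  24  80] [230.6625 213.9375] [0.60943373 0.07470361 0.02      ]
[221 207  18  18  84] [229.69047619 215.61904762] [0.60531223 0.07717708 0.02      ]
```

View pics/crop.png

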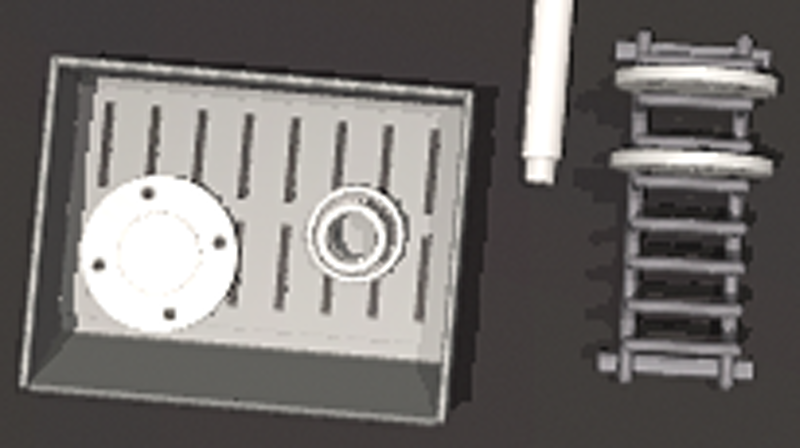

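View pics/wrist0.png

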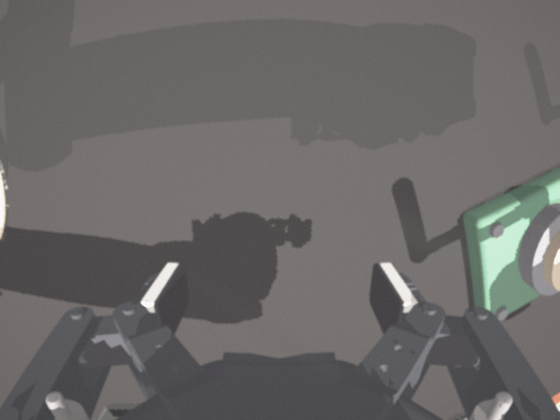

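The crop shows the pan's outer rim corners at (53,58), (472,92), (442,425) and (22,386). The free slots are between the hairpin bars at v=308/350 (slot 0) and v=227/266 (slot 1), with bar ends at u≈630 and 740. The wrist view shows only bench between the fingers.

```bash
python3 - <<'E'
from h import *
m=bot.camera_model("top")
P=lambda u,v,z:onz(m,140+(u+.5)/3.9-.5,155+(v+.5)/3.9-.5,z)
c=[P(*p,.064)for p in((53,58),(472,92),(442,425),(22,386))];print(np.round(c,4))
TL,TR,BR,BL=c
print("width",np.linalg.norm(TL-TR),np.linalg.norm(BL-BR),"len",np.linalg.norm(TL-BL),np.linalg.norm(TR-BR))
xd=(TL-BL)+(TR-BR);yd=(TL-TR)+(BL-BR);yaw=np.arctan2(xd[1],xd[0]);yaw2=np.arctan2(-yd[0],yd[1]);print("yaw",np.degrees([yaw,yaw2]))
R=lambda a:np.array([[np.cos(a),-np.sin(a)],[np.sin(a),np.cos(a)]])
# front lip outer x ~ -0.108 (approx), back outer +0.094 : centre -0.007
ya=(yaw+yaw2)/2;o=np.mean(c,0)[:2]-R(ya)@[-.0065,0];print("pan",o,np.degrees(ya))
cov=P(160,254,.02)[:2];cov2=np.array([.59783,.20024]);print("cover",cov,"in pan",R(ya).T@(cov-o),R(ya).T@(cov2-o))
print("bearing",R(ya).T@(P(355,234,.04)[:2]-o))
for v in(308,350,227,266,143,183):print(v,P(630,v,.072),P(740,v+2,.072))
cw=bot.camera_model("wrist");print("wristcam",-cw["R"].T@cw["t"])
E
```

```text
[[ 0.7181  0.2541  0.064 ]
 [ 0.6917 -0.0035  0.064 ]
 [ 0.4885  0.0184  0.064 ]
 [ 0.5171  0.2746  0.064 ]]
width 0.25896684722751806 0.2578737464850513 len 0.2020165307689975 0.2044116162854601
yaw [-5.99513295 -6.11497605]
pan [0.61029808 0.13519968] -6.055054499685632
cover [0.59749781 0.19902766] in pan [-0.01946169  0.06212166] [-0.01925923  0.06336228]
bearing [ 0.00324594 -0.06277689]
308 [ 0.55736855 -0.09738088  0.072     ] [ 0.55484159 -0.16393392  0.072     ]
350 [ 0.53197675 -0.09683431  0.072     ] [ 0.52946729 -0.16332155  0.072     ]
227 [ 0.60648143 -0.09843806  0.072     ] [ 0.60392053 -0.16511835  0.072     ]
266 [ 0.58281094 -0.09792854  0.072     ] [ 0.58026641 -0.1645475   0.072     ]
143 [ 0.65761317 -0.09953869  0.072     ] [ 0.65501681 -0.16635147  0.072     ]
183 [ 0.63323926 -0.09901403  0.072     ] [ 0.63065982 -0.16576365  0.072     ]
wristcam [0.13750196 0.53716646 0.37272809]
```

Measured sizes agree with the text: pan width 258 mm, length about 203 mm, slot pitch 50 mm. The pan is at (0.610, 0.135), yaw −6°. The cover is at pan (−19, +63) mm. Rack slot 0 is at about (0.5435, −0.131). 

Plan: lower the part-open fingers behind the cover, push it up the slope into the gutter, then grip the edge standing past the lip.

```bash
python3 -m crank '[[[0.98,-0.66,-0.1,0,0,0.1],[0.98,-0.66,-0.1,0,0,0.1],[0.98,-0.66,-0.1,0,0,0.1],[0.98,-0.66,-0.1,0,0,0.1],[0.98,-0.66,-0.1,0,0,0.1],[0.98,-0.66,-0.1,0,0,0.1],[0.98,-0.66,-0.1,0,0,0.1],[0.98,-0.66,-0.1,0,0,0.1],[0.98,-0.66,-0.1,0,0,0.1],[0.98,-0.66,-0.1,0,0,0.1],[0.98,-0.66,-0.1,0,0,0.1],[0.98,-0.66,-0.1,0,0,0.1],[0.98,-0.66,-0.1,0,0,0.1],[0.98,-0.66,-0.1,0,0,0.1],[0.98,-0.66,-0.1,0,0,0.1],[0.98,-0.66,-0.1,0,0,0.1],[0.98,-0.66,-0.1,0,0,0.1],[0.98,-0.66,-0.1,0,0,0.1],[0.98,-0.66,-0.1,0,0,0.1],[0.98,-0.66,-0.1,0,0,0.1]]]' 0.47 40
python3 -m crank '[[[0.81,-0.56,-0.6,0,0,0.06],[0.81,-0.56,-0.6,0,0,0.06],[0.81,-0.56,-0.6,0,0,0.06],[0.81,-0.56,-0.6,0,0,0.06],[0.81,-0.56,-0.6,0,0,0.06],[0,0,0,0,0,0],[0,0,0,0,0,0],[0,0,0,0,0,0],[0,0,0,0,0,0]]]'
python3 - <<'E'
from h import *
cv2.imwrite("pics/w1.png",bot.camera("wrist")[:,:,::-1])
E
```

```text
time: 1.82
ee_pos: [0.5967, 0.246, 0.2098]
tcp_rot: [-180.0, -0.0, 172.0]
wrist_force: [-0.0, -0.5, 0.1]
opening: 0.0404
grasp_force: 0.0
time: 2.57
ee_pos: [0.6766, 0.1915, 0.1513]
tcp_rot: [180.0, 0.1, 174.1]
wrist_force: [-0.6, -0.1, 0.5]
opening: 0.0402
grasp_force: 0.0
```

View pics/w1.png

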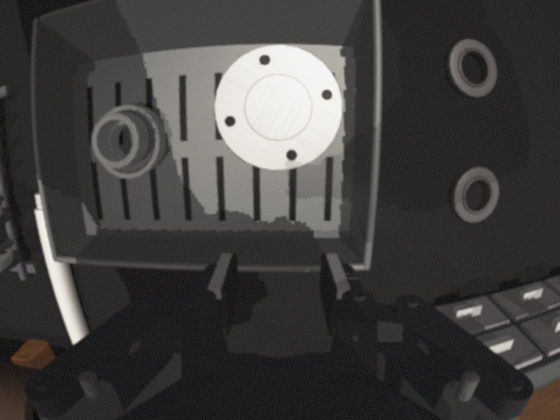

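The wrist view shows the cover at (279,108), centred between the fingers at columns 225 and 335. The space behind it is clear. Descending.

```bash
python3 -m crank '[[[0,0,-1,0,0,0],[0,0,-1,0,0,0],[0,0,-1,0,0,0],[0,0,-1,0,0,0],[0,0,-1,0,0,0],[0,0,-0.5,0,0,0],[0,0,-0.3,0,0,0],[0,0,0,0,0,0],[0,0,0,0,0,0]]]'
python3 -m crank '[[[0,0,-0.1,0,0,0],[0,0,-0.1,0,0,0],[0,0,0,0,0,0]]]'
```

```text
time: 3.37
ee_pos: [0.6772, 0.1911, 0.0354]
tcp_rot: [180.0, 0.1, 174.1]
wrist_force: [-0.1, 0.6, -0.0]
opening: 0.0399
grasp_force: 0.0
time: 3.62
ee_pos: [0.6771, 0.1908, 0.0307]
tcp_rot: [180.0, 0.0, 174.1]
wrist_force: [0.2, -0.0, 0.1]
opening: 0.0402
grasp_force: 0.0
```

```bash
python3 -m crank '[[[0,0,-0.1,0,0,0],[0,0,-0.06,0,0,0],[0,0,0,0,0,0]]]'
python3 -m crank '[[[-0.5,0.053,0,0,0,0],[-0.5,0.053,0,0,0,0],[-0.4,0.042,0,0,0,0],[-0.4,0.042,0,0,0,0],[-0.4,0.042,0,0,0,0],[-0.4,0.042,0,0,0,0],[-0.4,0.042,0,0,0,0],[-0.4,0.042,0,0,0,0],[-0.4,0.042,0,0,0,0]]]'
```

```text
time: 3.87
ee_pos: [0.6774, 0.1909, 0.0295]
tcp_rot: [180.0, 0.1, 174.0]
wrist_force: [-3.8, -1.4, 13.4]
opening: 0.0401
grasp_force: 6.6
time: 4.62
ee_pos: [0.6034, 0.199, 0.0296]
tcp_rot: [179.9, 0.4, 174.0]
wrist_force: [5.4, -0.6, 7.1]
opening: 0.0399
grasp_force: 4.7
```

```bash
python3 -m crank '[[[0,0,0.1,0,0,0],[-0.3,0.032,0,0,0,0],[-0.3,0.032,0,0,0,0],[-0.3,0.032,0,0,0,0],[-0.3,0.032,0,0,0,0],[-0.3,0.032,0,0,0,0],[0,0,0,0,0,0]]]'
python3 - <<'E'
from h import *
cv2.imwrite("pics/w2.png",np.hstack([bot.camera("wrist")[:,:,::-1],bot.camera("side")[130:260,170:310,::-1].repeat(3,0).repeat(3,1)[:, :][:390].copy() if 0 else bot.camera("wrist")[:,:0,::-1]]))
E
```

```text
time: 5.2
ee_pos: [0.57, 0.2022, 0.0295]
tcp_rot: [180.0, -0.0, 174.1]
wrist_force: [-1.2, -0.2, 7.4]
opening: 0.0403
grasp_force: 4.2
```

View pics/w2.png

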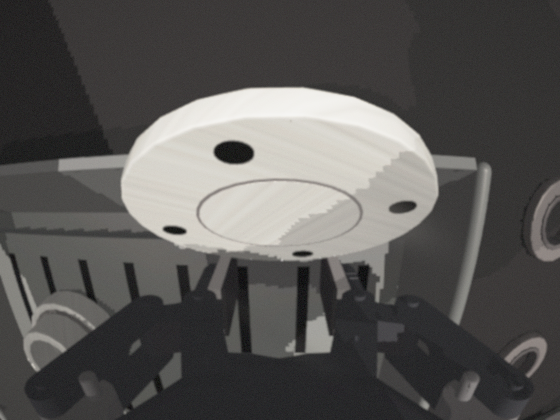

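The cover has tilted up the slope and stands past the lip, filling (120–440, 88–258), still centred. I'll push the last few mm.

```bash
python3 -m crank '[[[0,0,0.1,0,0,0],[-0.2,0.021,0,0,0,0],[-0.2,0.021,0,0,0,0],[0,0,0,0,0,0]]]'
python3 -m crank '[[[-0.2,0.021,0,0,0,0],[-0.1,0.011,0,0,0,0],[0,0,0,0,0,0]]]'
python3 - <<'E'
from h import *
cv2.imwrite("pics/w3.png",bot.camera("wrist")[:,:,::-1])
E
```

```text
time: 5.63
ee_pos: [0.5614, 0.2028, 0.0304]
tcp_rot: [-180.0, -0.1, 174.1]
wrist_force: [-0.9, 0.2, -0.9]
opening: 0.0404
grasp_force: 0.0
time: 5.88
ee_pos: [0.5565, 0.2036, 0.0311]
tcp_rot: [-180.0, -0.0, 174.1]
wrist_force: [1.1, -0.4, 0.4]
opening: 0.0404
grasp_force: 0.3
```

View pics/w3.png

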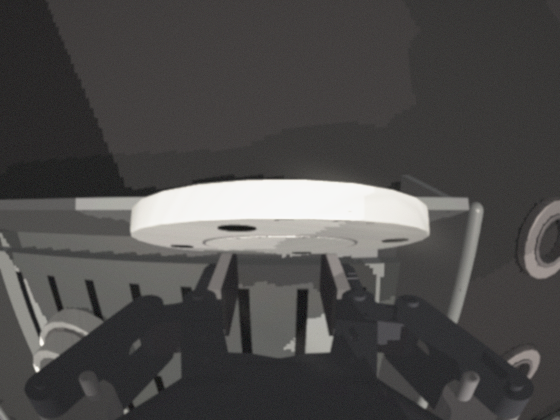

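The cover now stands steeper. It is nearly edge-on at rows 180–250, and the push force has gone, so it has dropped into the gutter. I'll retreat, rise and move to the tilted pre-grasp.

```bash
python3 -m crank '[[[0.5,-0.053,0,0,0,0],[0.5,-0.053,0,0,0,0],[0.5,-0.053,0,0,0,0],[0,0,1,0,0,0],[0,0,1,0,0,0],[0,0,1,0,0,0],[0,0,1,0,0,0],[0,0,1,0,0,0],[0,0,1,0,0,0],[0,0,1,0,0,0]]]' 0.41
python3 -m crank '[[[-0.43,0.045,0,0,0,-0.935],[-0.43,0.045,0,0,0,-0.935],[-0.43,0.045,0,0,0,-0.935],[-0.43,0.045,0,0,0,-0.935],[-0.43,0.045,0,0,0,-0.935],[-0.43,0.045,0,0,0,-0.935],[-0.43,0.045,0,0,0,-0.935],[-0.43,0.045,0,0,0,-0.935],[-0.43,0.045,0,0,0,-0.935],[-0.43,0.045,0,0,0,-0.935],[-0.43,0.045,0,0,0,-0.935],[-0.43,0.045,0,0,0,-0.935],[-0.43,0.045,0,0,0,-0.935],[-0.43,0.045,0,0,0,-0.935]]]'
python3 -m crank '[[[0,0,-0.13,-0.086,-0.81,0],[0,0,-0.13,-0.086,-0.81,0],[0,0,-0.13,-0.086,-0.81,0],[0,0,-0.13,-0.086,-0.81,0],[0,0,-0.13,-0.086,-0.81,0],[0,0,0,0,0,0],[0,0,0,0,0,0],[0,0,0,0,0,0]]]'
python3 - <<'E'
from h import *
from scipy.spatial.transform import Rotation as Ro
o=bot.get_obs();print(o["ee_pos"],o["tcp_rot"]);print(Ro.from_euler("xyz",o["tcp_rot"],degrees=True).as_matrix().round(3))
mw=bot.camera_model("wrist");im=bot.camera("wrist")[:,:,::-1].copy()
a=np.radians(-6.05);O=np.array([.6103,.1352])
W=lambda p:[*(O+np.array([[np.cos(a),-np.sin(a)],[np.sin(a),np.cos(a)]])@p[:2]),p[2]]
c62,s62=np.cos(np.radians(62)),np.sin(np.radians(62))
def disc(t,h): # predicted rims of seated cover
    r=.05;s=.05+r*np.cos(t);return W([-.074-s*c62+h*s62,.0624+r*np.sin(t),.004+s*s62+h*c62])
mt=bot.camera_model("top");it=bot.camera("top")[:,:,::-1].copy()
big=cv2.resize(it[180:270,140:270],None,fx=5,fy=5,interpolation=cv2.INTER_CUBIC)
for h,col in((0,(0,0,255)),(.008,(0,255,0))):
  for t in np.linspace(0,2*np.pi,40):
    X=disc(t,h);u=proj(mw,X,True);cv2.circle(im,(int(u[0]),int(u[1])),1,col,-1)
    u=proj(mt,X);cv2.circle(big,(int((u[0]-139.5)*5),int((u[1]-179.5)*5)),1,col,-1)
cv2.imwrite("pics/w4.png",im);cv2.imwrite("pics/t4.png",big)
E
```

```text
time: 6.77
ee_pos: [0.5873, 0.2001, 0.1719]
tcp_rot: [-180.0, -0.0, 174.0]
wrist_force: [-0.3, 1.2, 0.2]
opening: 0.0349
grasp_force: 0.0
time: 7.93
ee_pos: [0.4666, 0.2129, 0.1711]
tcp_rot: [-180.0, 0.0, 83.7]
wrist_force: [0.3, -0.0, 0.6]
opening: 0.035
grasp_force: 0.0
time: 8.6
ee_pos: [0.4671, 0.2133, 0.1593]
tcp_rot: [152.1, -0.0, 84.1]
wrist_force: [-0.6, -0.5, 0.2]
opening: 0.0352
grasp_force: 0.0
[0.46713872 0.21331562 0.1593118 ] [ 1.52070226e+02 -3.79453602e-03  8.40539794e+01]
[[ 0.104  0.879  0.466]
 [ 0.995 -0.092 -0.048]
 [ 0.     0.468 -0.884]]
```

View pics/w4.png

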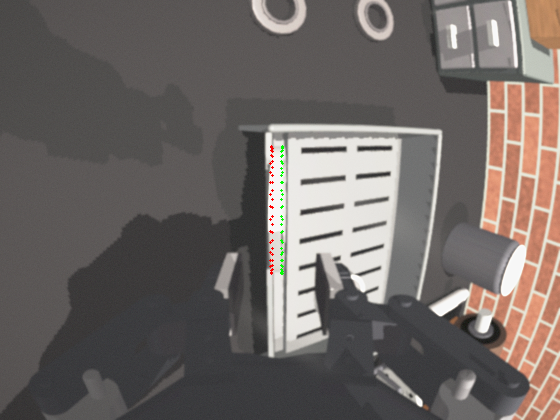

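The wrist view shows the cover edge-on at columns 268–287, midway between the fingers (about 220 and 335). The projected points for a seated cover fall on it. Moving in along the tool axis.

```bash
python3 -m crank '[[[0.23,-0.026,-0.45,0,0,0],[0.23,-0.026,-0.45,0,0,0],[0.23,-0.026,-0.45,0,0,0],[0.23,-0.026,-0.45,0,0,0],[0.23,-0.026,-0.45,0,0,0],[0.23,-0.026,-0.45,0,0,0],[0,0,0,0,0,0]]]'
python3 -m crank '[[[0.23,-0.026,-0.45,0,0,0],[0.23,-0.026,-0.45,0,0,0],[0,0,0,0,0,0]]]'
python3 - <<'E'
from h import *
cv2.imwrite("pics/w5.png",bot.camera("wrist")[150:400,150:420,::-1].repeat(2,0).repeat(2,1))
E
```

```text
time: 9.28
ee_pos: [0.4939, 0.209, 0.1012]
tcp_rot: [152.2, 0.2, 84.0]
wrist_force: [-0.6, 1.0, -0.5]
opening: 0.0351
grasp_force: 0.0
time: 9.53
ee_pos: [0.5032, 0.2083, 0.084]
tcp_rot: [152.1, 0.1, 84.0]
wrist_force: [0.6, -0.5, 0.3]
opening: 0.0351
grasp_force: 0.0
```

View pics/w5.png

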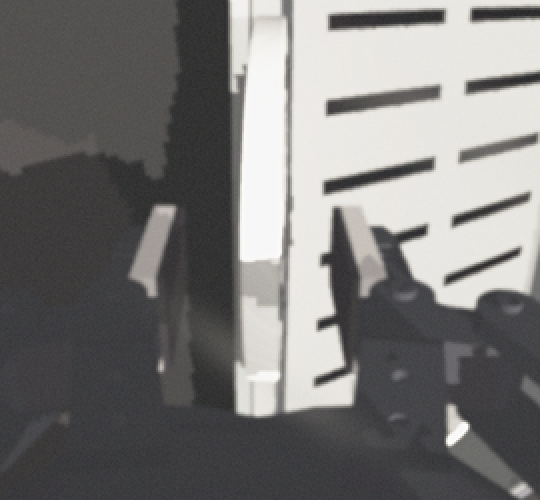

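The crop shows the cover's edge at columns 240–290, roughly between the fingers, with clearance on both sides. I'll back off 3.5 mm to keep the tips above the lip, then close.

```bash
python3 -m crank '[[[-0.08,0.009,0.16,0,0,0],[0,0,0,0,0,0]]]'
python3 -m crank '[[[0,0,0,0,0,0],[0,0,0,0,0,0],[0,0,0,0,0,0],[0,0,0,0,0,0],[0,0,0,0,0,0],[0,0,0,0,0,0],[0,0,0,0,0,0],[0,0,0,0,0,0]]]' 0 80
```

```text
time: 9.75
ee_pos: [0.5018, 0.2092, 0.0904]
tcp_rot: [151.9, 0.0, 84.0]
wrist_force: [-0.2, 0.1, 0.9]
opening: 0.035
grasp_force: 0.0
time: 10.42
ee_pos: [0.5024, 0.2093, 0.0908]
tcp_rot: [151.9, -0.0, 84.0]
wrist_force: [-1.6, 0.1, 6.2]
opening: 0.0065
grasp_force: 78.3
```

The opening of 6.5 mm is below 8 mm and the TCP sits about 4 mm high, so I'm re-gripping slightly deeper.

```bash
python3 -m crank '[[[0,0,0,0,0,0],[0,0,0,0,0,0],[0,0,0,0,0,0],[0,0,0,0,0,0],[0.09,-0.01,-0.18,0,0,0],[0,0,0,0,0,0],[0,0,0,0,0,0]]]' 0.35 60
python3 -m crank '[[[0,0,0,0,0,0],[0,0,0,0,0,0],[0,0,0,0,0,0],[0,0,0,0,0,0],[0,0,0,0,0,0],[0,0,0,0,0,0],[0,0,0,0,0,0],[0,0,0,0,0,0]]]' 0 60
python3 - <<'E'
from h import *
cv2.imwrite("pics/w6.png",bot.camera("wrist")[150:400,150:420,::-1].repeat(2,0).repeat(2,1))
E
```

```text
time: 11.0
ee_pos: [0.5034, 0.2086, 0.0851]
tcp_rot: [152.0, 0.1, 84.0]
wrist_force: [-0.0, 0.0, -0.7]
opening: 0.0298
grasp_force: 0.0
time: 11.67
ee_pos: [0.5042, 0.2092, 0.0869]
tcp_rot: [151.9, -0.0, 84.0]
wrist_force: [-0.6, 0.3, 4.5]
opening: 0.0075
grasp_force: 59.8
```

View pics/w6.png

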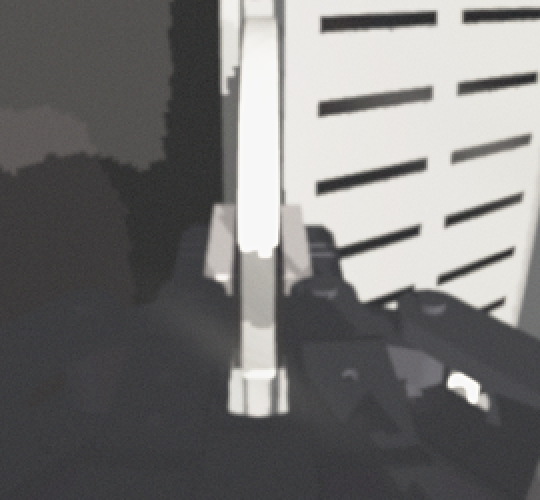

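The view shows the pads closed on the cover's edge at columns 237–280, about 8 mm apart, with the rim showing behind. Lifting out along the slope, and refining the rack pose numerically from the first top picture.

```bash
python3 -m crank '[[[-0.07,0.008,0.13,0,0,0],[-0.14,0.015,0.26,0,0,0],[-0.28,0.03,0.53,0,0,0],[-0.28,0.03,0.53,0,0,0],[-0.28,0.03,0.53,0,0,0],[-0.28,0.03,0.53,0,0,0],[-0.28,0.03,0.53,0,0,0],[-0.28,0.03,0.53,0,0,0],[-0.28,0.03,0.53,0,0,0],[-0.28,0.03,0.53,0,0,0],[-0.14,0.015,0.53,0,0,0],[0,0,0.3,0,0,0],[0,0,0,0,0,0]]]' 0 100
python3 - <<'E'
from h import *
m=bot.camera_model("top");g=cv2.imread("pics/top0.png",0).astype(float)
# bar peaks along columns crossing the hairpins, subpixel, cast at bar top height
def peaks(u,lo=155,hi=255):
    p=np.array([cv2.getRectSubPix(g.astype(np.float32),(5,1),(float(u),float(v))).mean() for v in np.arange(lo,hi,.1)])
    from scipy.signal import find_peaks
    i,_=find_peaks(p,prominence=12,distance=15);return lo+i*.1
for u in(308,313,317,321,326):
    v=peaks(u);print(u,np.round([onz(m,u,x,.0735)[0] for x in v],4), round(onz(m,u,230,.0735)[1],4))
# rail/bar side ends: columns profile averaged over rows at slots
for r0,r1 in((215,222),(226,232),(236,243)):
    p=g[r0:r1,290:345].mean(0);print(r0,p.astype(int))
print(onz(m,300,230,.022)[1],onz(m,330,230,.022)[1])
w=(g>200).astype(np.uint8)
for x,y in((304,171),(304,193)):
    q=np.argwhere(w[y:y+6,x:x+30])+[y,x];L=cv2.fitLine(q[:,::-1].astype(np.float32),2,0,.01,.01).ravel()
    a=onz(m,L[2]-12*L[0],L[3]-12*L[1],.11);b=onz(m,L[2]+12*L[0],L[3]+12*L[1],.11)
    print("cover top",(a+b)/2,"yaw",np.degrees(np.arctan2((b-a)[0],-(b-a)[1]))*-1)
E
```

```text
time: 12.8
ee_pos: [0.4519, 0.2145, 0.1958]
tcp_rot: [152.0, 0.0, 84.1]
wrist_force: [0.5, -0.1, -6.5]
opening: 0.0061
grasp_force: 99.4
308 [0.715  0.7078 0.6983 0.6911 0.684  0.6579 0.6484 0.6341 0.6081 0.5844
 0.5585 0.5349 0.5208] -0.1136
313 [0.7147 0.7076 0.698  0.6838 0.6576 0.6457 0.6339 0.6078 0.5842 0.5582
 0.5323 0.5206] -0.1254
317 [0.7145 0.7074 0.6978 0.6836 0.6574 0.6455 0.6337 0.6076 0.5816 0.5557
 0.5322 0.5181] -0.1349
321 [0.712  0.6977 0.681  0.6572 0.6501 0.6311 0.6051 0.5815 0.5555 0.532
 0.5179] -0.1443
326 [0.7117 0.7046 0.6974 0.6807 0.6641 0.6546 0.6463 0.6309 0.619  0.6048
 0.5954 0.5812 0.5718 0.5553 0.5317 0.52  ] -0.1561
215 [ 61  57  56  56  57  57  58  56  48  49  93 130 142 107  42  50  50  52
  52  51  51  48  51  47  47  45  48  48  48  44  46  46  43  38  39  39
  83 105 113  96  35  46  47  61  60  61  60  60  60  60  60  60  60  60
  61]
226 [ 60  59  59  59  59  59  55  49  48  58 120 156 107  59  34  40  44  44
  44  43  40  44  44  43  44  44  44  40  40  44  46  47  44  37  36  51
 111 145 111  52  43  44  49  62  61  61  60  61  60  61  61  60  60  60
  61]
236 [ 60  60  60  59  58  57  56  49  50 106 131 130  97  39  49  50  53  53
  53  53  51  51  48  49  49  49  45  48  47  47  48  46  35  35  38  86
 114 110  88  35  44  51  58  61  60  61  61  61  61  61  61  61  60  61
  61]
-0.09616354646658089 -0.1701074004258904
cover top [ 0.69454855 -0.13899878  0.11      ] yaw 4.785983597510421
cover top [ 0.64429274 -0.13778642  0.11      ] yaw 3.7147626524244344
```

The cover is held: 6.5 N of load, opening 6 mm at 100 N. Three estimates of the rack agree: slot 0 at (0.545, −0.1295), yaw −4.3°. Now I'll upright the cover and carry it over the slot.

```bash
python3 -m crank '[[[0,0,0.45,0.0705,0.675,0],[0,0,0.45,0.0705,0.675,0],[0,0,0.45,0.0705,0.675,0],[0,0,0.45,0.0705,0.675,0],[0,0,0.45,0.0705,0.675,0],[0,0,0.45,0.0705,0.675,0],[0.1,-0.2,0,0,0,0],[0.1,-0.4,0,0,0,0],[0.1,-0.6,0,0,0,0]]]'
python3 -m crank '[[[0.25,-0.9,0,0,0,0.013],[0.25,-0.9,0,0,0,0.013],[0.25,-0.9,0,0,0,0.013],[0.25,-0.9,0,0,0,0.013],[0.25,-0.9,0,0,0,0.013],[0.25,-0.9,0,0,0,0.013],[0.25,-0.9,0,0,0,0.013],[0.25,-0.9,0,0,0,0.013],[0.25,-0.9,0,0,0,0.013],[0.25,-0.9,0,0,0,0.013],[0.25,-0.9,0,0,0,0.013],[0.25,-0.9,0,0,0,0.013],[0.25,-0.9,0,0,0,0.013],[0.25,-0.9,0,0,0,0.013],[0.25,-0.9,0,0,0,0.013],[0.25,-0.8,0,0,0,0.013],[0.25,-0.6,0,0,0,0.013],[0.1,-0.4,0,0,0,0.013],[0,-0.2,0,0,0,0],[0,0,0,0,0,0]]]'
```

```text
time: 13.55
ee_pos: [0.458, 0.1897, 0.2476]
tcp_rot: [179.9, 0.1, 84.1]
wrist_force: [0.2, 1.3, -5.9]
opening: 0.006
grasp_force: 99.5
time: 15.22
ee_pos: [0.5443, -0.1203, 0.2489]
tcp_rot: [180.0, 0.1, 85.6]
wrist_force: [-0.1, 0.5, -6.1]
opening: 0.0062
grasp_force: 99.5
```

```bash
python3 -m crank '[[[0.04,-0.2,0,0,0,0],[0,-0.25,0,0,0,0],[0,0,0,0,0,0],[0,0,0,0,0,0]]]'
python3 - <<'E'
from h import *
o=bot.get_obs();T=o["ee_pos"];print(T,o["tcp_rot"])
m=bot.camera_model("wrist");g=bot.camera("wrist").astype(int).min(2)
cv2.imwrite("pics/w7.png",g)
y=np.radians(o["tcp_rot"][2]);X=np.array([np.cos(y),np.sin(y),0]);Y=np.array([np.sin(y),-np.cos(y),0])
for t in range(-60,61,20):
    t=np.radians(t);P=T-[0,0,.042]+.05*(np.cos(t)*X+np.sin(t)*np.array([0,0,1]))
    u,v=proj(m,P,True);a=proj(m,P-.004*Y,True)[0];b=proj(m,P+.004*Y,True)[0]
    r=g[int(round(v)),int(u)-22:int(u)+23];d=np.diff(r)
    print("rim z%.3f"%P[2],"pred %.1f..%.1f row %.0f"%(a,b,v),r[::1].tolist())
# bar tops beside the disc: slot0 hairpins, at rack y=+20mm
s=np.array([.545,-.1295]);a=np.radians(-4.3);ex=np.array([np.cos(a),np.sin(a)]);ey=np.array([-np.sin(a),np.cos(a)])
for ry in(.012,.02,.026):
    us=[proj(m,[*(s+k*ex+ry*ey),.074],True) for k in(-.012,.012,.038,.062)]
    v=int(round(us[0][1]));print("bars pred",np.round(us,1).tolist());print(v,g[v,int(us[0][0])-15:int(us[3][0])+16].tolist())
E
```

```text
time: 15.55
ee_pos: [0.5455, -0.1286, 0.2489]
tcp_rot: [180.0, 0.0, 85.7]
wrist_force: [0.5, 0.4, -6.7]
opening: 0.0064
grasp_force: 99.4
[ 0.5454864  -0.12858058  0.24889751] [1.79994081e+02 4.31731052e-02 8.56824281e+01]
rim z0.164 pred 271.7..283.9 row 189 [200, 197, 194, 184, 168, 145, 134, 140, 151, 157, 152, 142, 126, 108, 122, 183, 232, 241, 241, 241, 240, 241, 241, 241, 241, 242, 241, 240, 239, 238, 237, 234, 225, 204, 174, 141, 111, 99, 93, 75, 62, 55, 46, 54, 55]
rim z0.175 pred 271.3..284.3 row 172 [206, 202, 196, 182, 162, 137, 130, 144, 155, 161, 156, 140, 127, 106, 95, 131, 195, 223, 225, 222, 221, 220, 219, 219, 218, 220, 220, 220, 219, 219, 217, 214, 194, 177, 183, 191, 179, 152, 115, 84, 69, 59, 54, 52, 53]
rim z0.190 pred 270.6..284.8 row 161 [182, 172, 169, 164, 155, 132, 126, 143, 160, 162, 159, 143, 124, 105, 82, 71, 112, 159, 181, 184, 183, 181, 180, 180, 177, 178, 178, 175, 175, 172, 169, 162, 157, 163, 180, 189, 179, 159, 140, 112, 78, 57, 55, 58, 59]
rim z0.207 pred 269.8..285.5 row 160 [165, 152, 148, 146, 137, 121, 121, 136, 150, 154, 149, 136, 119, 97, 81,
[... 2054 characters left out ...]
]
bars pred [[264.6, 167.6], [290.5, 167.6], [318.5, 167.8], [343.8, 168.1]]
168 [88, 122, 173, 199, 208, 206, 204, 202, 199, 183, 159, 134, 130, 144, 156, 160, 154, 142, 125, 107, 88, 111, 159, 201, 216, 218, 217, 217, 216, 214, 213, 212, 212, 208, 206, 205, 206, 196, 182, 174, 181, 189, 183, 160, 139, 111, 78, 56, 51, 53, 54, 50, 50, 55, 54, 50, 48, 45, 49, 50, 54, 54, 55, 71, 98, 128, 151, 169, 183, 186, 176, 157, 130, 95, 63, 58, 63, 71, 74, 74, 75, 77, 78, 76, 76, 78, 77, 71, 65, 78, 114, 144, 167, 182, 190, 180, 160, 132, 102, 75, 68, 69, 71, 68, 65, 70, 66, 69, 69, 62][ WARN:0@1.554] global loadsave.cpp:1063 imwrite_ Unsupported depth image for selected encoder is fallbacked to CV_8U.
```

The hairpins appear within 0.7 px of prediction and the cover's rim is centred to about 0.5 mm with no tilt. I'll apply a 1 mm correction in x and lower in stages.

```bash
python3 -m crank '[[[-0.05,0,-0.4,0,0,0],[0,0,-0.7,0,0,0],[0,0,-0.7,0,0,0],[0,0,-0.7,0,0,0],[0,0,-0.7,0,0,0],[0,0,-0.7,0,0,0],[0,0,-0.3,0,0,0],[0,0,0,0,0,0]]]'
python3 -m crank '[[[0,0,-0.2,0,0,0],[0,0,-0.2,0,0,0],[0,0,-0.2,0,0,0],[0,0,-0.2,0,0,0],[0,0,-0.2,0,0,0],[0,0,0,0,0,0]]]'
python3 -m crank '[[[0,0,-0.2,0,0,0],[0,0,-0.2,0,0,0],[0,0,-0.2,0,0,0],[0,0,-0.2,0,0,0],[0,0,0,0,0,0]]]'
```

```text
time: 16.27
ee_pos: [0.5436, -0.1284, 0.1629]
tcp_rot: [-179.8, 0.0, 85.7]
wrist_force: [0.1, 0.7, -5.5]
opening: 0.0064
grasp_force: 99.3
time: 16.77
ee_pos: [0.5442, -0.1287, 0.1439]
tcp_rot: [-179.9, 0.0, 85.7]
wrist_force: [-0.2, -0.9, -6.6]
opening: 0.0064
grasp_force: 99.3
time: 17.18
ee_pos: [0.5441, -0.1286, 0.1277]
tcp_rot: [-179.9, 0.0, 85.7]
wrist_force: [0.1, 0.1, -6.6]
opening: 0.0064
grasp_force: 99.3
```

Inside the hairpins with no side force. Continuing slowly to find the rails.

```bash
python3 -m crank '[[[0,0,-0.2,0,0,0],[0,0,-0.2,0,0,0],[0,0,-0.2,0,0,0],[0,0,-0.15,0,0,0],[0,0,0,0,0,0]]]'
python3 -m crank '[[[0,0,-0.1,0,0,0],[0,0,-0.1,0,0,0],[0,0,-0.05,0,0,0],[0,0,0,0,0,0]]]'
```

```text
time: 17.6
ee_pos: [0.5441, -0.1286, 0.1129]
tcp_rot: [-179.9, 0.0, 85.7]
wrist_force: [-0.8, 0.1, -6.1]
opening: 0.0061
grasp_force: 99.3
time: 17.93
ee_pos: [0.5444, -0.1287, 0.1086]
tcp_rot: [-180.0, 0.0, 85.7]
wrist_force: [0.2, 0.6, -7.3]
opening: 0.0061
grasp_force: 99.4
```

```bash
python3 -m crank '[[[0,0,-0.05,0,0,0],[0,0,-0.05,0,0,0],[0,0,0,0,0,0]]]'
python3 -m crank '[[[0,0,-0.05,0,0,0],[0,0,0,0,0,0]]]'
python3 -m crank '[[[0,0,-0.05,0,0,0],[0,0,0,0,0,0]]]'
```

```text
time: 18.18
ee_pos: [0.5445, -0.1288, 0.1068]
tcp_rot: [180.0, 0.1, 85.7]
wrist_force: [-0.3, -0.0, -6.0]
opening: 0.0065
grasp_force: 99.5
time: 18.35
ee_pos: [0.5448, -0.129, 0.1065]
tcp_rot: [179.9, 0.1, 85.7]
wrist_force: [-0.4, -1.9, -2.3]
opening: 0.0062
grasp_force: 100.2
time: 18.52
ee_pos: [0.545, -0.1293, 0.106]
tcp_rot: [179.9, 0.1, 85.7]
wrist_force: [-1.3, -4.5, 4.4]
opening: 0.006
grasp_force: 100.9
```

Contact on the rails: about 11 N up, with 4.5 N towards −y, so the cover sits slightly to +y. I'll nudge it −y.

```bash
python3 -m crank '[[[0,-0.07,0,0,0,0],[0,0,0,0,0,0]]]'
python3 -m crank '[[[0,-0.04,-0.02,0,0,0],[0,0,0,0,0,0]]]'
```

```text
time: 18.68
ee_pos: [0.5448, -0.1305, 0.1053]
tcp_rot: [179.9, 0.1, 85.7]
wrist_force: [-0.3, -3.3, 1.5]
opening: 0.0063
grasp_force: 100.7
time: 18.85
ee_pos: [0.5448, -0.1309, 0.105]
tcp_rot: [179.9, 0.0, 85.7]
wrist_force: [-0.3, -0.7, 4.5]
opening: 0.006
grasp_force: 101.3
```

Side force is gone and the weight is on the rails. Relaxing the grip, opening a little, then withdrawing upward.

```bash
python3 -m crank '[[[0,0,0,0,0,0],[0,0,0,0,0,0],[0,0,0,0,0,0]]]' 0 20
python3 -m crank '[[[0,0,0,0,0,0],[0,0,0,0,0,0],[0,0,0,0,0,0]]]' 0.14
python3 -m crank '[[[0,0,0,0,0,0],[0,0,0,0,0,0],[0,0,0,0,0,0],[0,0,0,0,0,0]]]' 0.35
```

```text
time: 19.1
ee_pos: [0.5448, -0.1309, 0.105]
tcp_rot: [179.9, 0.0, 85.7]
wrist_force: [-0.4, -2.2, 5.0]
opening: 0.0063
grasp_force: 101.4
time: 19.35
ee_pos: [0.5443, -0.1307, 0.104]
tcp_rot: [-180.0, 0.0, 85.7]
wrist_force: [-0.5, -0.2, -0.7]
opening: 0.0119
grasp_force: 0.0
time: 19.68
ee_pos: [0.5445, -0.1309, 0.1044]
tcp_rot: [-180.0, 0.0, 85.7]
wrist_force: [0.0, -0.9, -0.1]
opening: 0.03
grasp_force: 0.0
```

```bash
python3 -m crank '[[[0,0,0.3,0,0,0],[0,0,0.5,0,0,0],[0,0,1,0,0,0],[0,0,1,0,0,0],[0,0,1,0,0,0],[0,0,1,0,0,0],[0,0,1,0,0,0],[-1,0,0.5,0,0,0],[-1,0,0.5,0,0,0],[-1,0,0.5,0,0,0],[-1,0,0.5,0,0,0],[-1,0,0.5,0,0,0],[-1,0,0.5,0,0,0],[-1,0,0,0,0,0],[-1,0,0,0,0,0],[-1,0,0,0,0,0],[0,0,0,0,0,0],[0,0,0,0,0,0]]]'
python3 - <<'E'
from h import *
for n,h in(("top",.11),("side",.11)):
    m=bot.camera_model(n);a=cv2.imread(f"pics/{n}0.png",0).astype(int);im=bot.camera(n);b=cv2.cvtColor(im,cv2.COLOR_RGB2GRAY).astype(int)
    cv2.imwrite(f"pics/{n}9.png",im[:,:,::-1])
    p=np.array(proj(m,[.545,-.1295,.06]));x,y=p.astype(int)
    if n=="top": print("expected top px",proj(m,[.545,-.1295,.11]))
    w=((b>170)).astype(np.uint8)
    k,l,s,c=cv2.connectedComponentsWithStats(w)
    for i in range(1,k):
        if abs(c[i][0]-x)<60 and abs(c[i][1]-y)<85 and s[i,4]>40:
            q=np.argwhere(l==i)[:,::-1].astype(np.float32);L=cv2.fitLine(q,2,0,.01,.01).ravel()
            e=[onz(m,L[2]+t*L[0],L[3]+t*L[1],h) for t in(-12,12)];d=e[1]-e[0]
            print(n,s[i],c[i].round(1),onz(m,*c[i],h).round(4),"dir",np.degrees(np.arctan2(d[0],d[1])).round(1))
E
```

```text
time: 21.18
ee_pos: [0.3642, -0.131, 0.2819]
tcp_rot: [179.8, 0.1, 85.6]
wrist_force: [0.0, -1.0, 0.4]
opening: 0.0297
grasp_force: 0.0
expected top px (np.float64(315.8440657076431), np.float64(238.759474404814))
top [299 172  39   6 129] [318.3 173.8] [ 0.6939 -0.1386  0.11  ] dir -176.1
top [298 194  39   5 123] [317.6 195.4] [ 0.644  -0.1357  0.11  ] dir -176.2
top [295 237  40   5 127] [314.9 238.7] [ 0.5451 -0.1273  0.11  ] dir -176.1
side [284 182  57  41 448] [314. 201.] [ 0.683  -0.1289  0.11  ] dir 95.0
side [244 190  20  16 119] [253.3 197.4] [0.5578 0.009  0.11  ] dir 118.2
side [274 220  17  19  70] [282.9 227.6] [ 0.5394 -0.1451  0.11  ] dir -169.8
```

The placed cover shows in the top view as a bar at (0.545, −0.127). It has the same length and direction as its two neighbours, which have not moved. The robot is clear, so I'm handing in.

```bash
python3 -c "
from workcell import bot
print(bot.job_done())"
```

```text
the job is handed in; nothing more can be done
None
```

The cover is standing on both rails in the rack's first slot, set down at about 11 N and released without a drop. The other two covers have not moved, and the job was handed in at about 21 s; no verdict was returned.

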